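# Puff of air for the reed pan: unpin the duster cap and press it

## Robot

A 6-joint arm with a two-finger parallel gripper is mounted at the origin on the work surface. World frame = base frame: x ahead of the robot, y to its left, z up, the work surface at z = 0. Lengths are in m, angles in rad, forces in N, time in s.
With the tool pointing down it reaches from about 0.35 to 0.85 m from the base axis. Payload 8.1 kg.
Tool frame: the origin (TCP) lies at the very end of the fingers, on their centre line; the grasp point (between the pads) lies 19 mm behind it; z points along the fingers, y is the line along which they close (so a half turn about z gives the same grasp; the last joint's range is limited). The gripper opens to 85 mm and grips with 20 to 120 N. Pads are 22 mm wide; open, the fingers measure 114 mm over their backs; the gripper's body (76 mm by 85 mm) begins 54 mm behind the grasp point. The pads swing forward as they close: fully open they stand 13 mm farther back than shut.
Start: joints at [1.081, 0.13, 1.488, -0, 1.523, -0.085], TCP at [0.236, 0.552, 0.231] pointing down, gripper open.
Joint ranges: [-2.96, 2.96], [-0.89, 2.26], [0.02, 2.5], [-1.34, 4.48], [0, 2.73], [-2.66, 2.66]. Speed limits (rad/s): [2.39, 2.39, 2.79, 3.14, 3.14, 3.14].

## Interface

Orientations are given as a rotation vector (axis times angle).
In Python, from rig import r, imaging, workorder gives the robot as it stands.
- The arm moves only by the tool play_rows, never from a script. Its argument "rows" is a list of rows, each an object with "travel": the shift along the tool's x, y, z normalised to -1 to 1, where 1 is 30 cm, a list of three; "roll": the turn about the tool's z normalised to -1 to 1, where 1 is 90 degrees. A call has 1 to 5 rows; each row is the pose to reach, as a shift and turn from the pose commanded when the call began, along the tool's axes at that moment; what a row does not reach only later rows make up. A row lasts 1/8 s, in which the tool goes at most 62.5 mm and 10.7 degrees, less where a joint would pass 70% of its speed; a pose out of reach is approached as far as the arm can. A call with a number of a shift or a turn outside -1 to 1 is refused whole. A call with a gripper value outside its range is refused whole. "hand" is the closure, from -1 (fully open) to 1 (shut), set as the call begins (left out, the last holds). The fingers move at their own pace and stop on an object; the grip force is fixed at half the most. Time passes only in rows, so rows that repeat a pose let the fingers close. It gives the time, the measured TCP pose, the force, the opening and the grip force at its end, in the units of the state.
- r.read_state(): the state, without advancing time (a new reading comes with each control period).
- imaging.capture(name): name is "scene" or "side" or "wrist"; returns a dict with "pixels" (400x640x3 uint8, red, green, blue), "range_z" (400x640 float32, m along the optical axis (not along the pixel's ray), 0 where there is no reading), "intrinsics" (3x3 intrinsics, pixels), "distortion" ([k1, k2, p1, p2, k3] as OpenCV has them; the pictures are not rectified), "xyz" and "attitude" of the camera in the world. Camera axes: x right, y down, z forward; pixel columns grow to the right and rows downward; lengths in m; the calibration is good to about 2 mm. A picture is of the moment at which its call begins.
- workorder.close_job(): hands the job in; it is judged then, once.
Trained networks look in the newest picture that a camera, given by its name, has taken for a name from the list of things; names that differ only in an ending like _2 or _b are one class to them, and where a whole thing is asked for, a point or a joint stands for the part that bears it (a point fixed in the world has none). Each returns a list of dicts, best first, with "score" (0 to 1); they miss things now and then, are a little off and sometimes report something else, mostly with a low value. They report only what shows in the picture. A call takes as long as a camera call. They do not tell look-alikes from the thing itself.
- imaging.masks_of(camera, label): "region" (400x640 bool, what is visible of it) and "uv" ([column, row] in pixels, amid what is visible of it).
The state is a dict: "t": time; "q": joint angles; "joint_vel": joint speeds; "tau": joint torques, N m; "eef_pos": TCP position; "tcp_rot": TCP orientation; "contact_force": force on the tool from outside, world axes, zero at the start; "wrist_torque": the same for the moment, N m; "opening": finger opening in m; "grasp_force": force on a finger pad.
Only numpy, scipy, OpenCV 4.12 (cv2) and the standard library are available. Lean on these libraries where they do the work, as an engineer would, in place of code of your own. Each camera call takes 0.05 s, during which the arm holds its last target. There are 200 camera calls.

## Task

Blow the dust off the reed pan with the clamped air duster: draw its locking pin straight out from under the nozzle cap and park it in the pin rest, shank lying down in the notch and head just outside, and let go of it. Then press the cap right down, hold it there for a moment and let it spring fully up again. Leave the pin parked, and leave the small parts and the jar where they are.

Things in the scene. Friction and masses are not known exactly. Their poses are not given: they have to be found in the camera images.
- can: Air duster can, 60 mm diameter, aluminium, clamped upright on a 100 x 100 x 10 mm steel plate fixed to the bench. Origin: centre of the plate's underside, on the can's axis. Nozzle looks along +y, to the press and reed pan. At the -y side of its top a steel lug, 24 mm wide, y -32 to -18 mm, top 143 mm high, has a 9.6 mm square bore along y, centre 132 mm high, for the pin.
- cap_top (a point): Centre of the top of the white round nozzle cap (32 mm diameter, 20 mm high, top 157 mm above the bench when up) on the can's axis; moves with the cap; axes as the can's.
- cap (a joint): How far the sprung cap is pressed down, m: 0 up, 0.009 right down. About 2.5 N starts it, 8 N holds it right down. With the pin in its bore it is blocked after 2 to 3 mm.
- pin: Loose locking pin, 35 g: dark wooden block head 16 (x) x 26 (y) x 24 (z) mm, origin at its centre; an 8 mm square steel shank runs 50 mm from its +y face (tip at y = 63 mm). It starts level in the bore, y along the can's y, head 51 mm from the can's axis on the -y side, tip 12 mm past the axis. It comes out along its -y; the tip leaves the lug after 45 mm.
- rest_notch (a point): Centre of the notch in the fixed pin rest, 4 mm over the notch floor, where a parked shank's axis lies; y along the notch, z up. Rest: aluminium block 36 (x) x 30 (y) mm on a steel foot 60 x 50 x 8 mm. Notch: open at the top and both ends, 12 mm wide, floor 70 mm above the bench, straight sides to 80 mm, flared to 30 mm wide at 93 mm.
- pin_mid (a point): Point on the axis of the pin's shank, 34 mm from the head's centre towards the tip; axes as the pin's. It belongs over rest_notch when the pin is parked (the head then clears the rest by 6 mm).
- tube1: Bystander: brass bushing tube 14 mm diameter, 22 mm high, standing; origin at its underside.
- tube2: Bystander: brass bushing tube 14 mm diameter, 22 mm high, standing; origin at its underside.
- tube3: Bystander: brass bushing tube 14 mm diameter, 22 mm high, standing; origin at its underside.
- tube4: Bystander: brass bushing tube 14 mm diameter, 22 mm high, standing; origin at its underside.
- action_lever: Bystander: bent nickel action lever about 75 mm long, 6 mm thick, lying.
- tweezers: Bystander: round-tipped steel tweezers 120 mm long (y), 6 mm thick, lying.
- ebony_button: Bystander: black ebony button, disc 20 mm diameter, 10 mm high.
- jar: Bystander: squat glass jar with steel lid, 48 mm diameter, 45 mm high.
Things that resemble listed ones, but are neither listed nor needed, are in the scene too. What is shaped like the part that bears rest_notch but purple is not meant. Of the things shaped like the pin, the wooden one is meant.

How it is judged:
On the way, in this order (a step that is already met when the one before it is completed fails the run):
1. the pin lies in the notch of the rest, let go of, with the cap still up (horizontal distance between pin_mid and rest_notch below 0.014 m and z of pin_mid in the frame of rest_notch between -0.003 and 0.003 m and angle between the y axis of pin and the y axis of rest_notch, either way round below 0.2 rad and value of joint cap below 0.0015 m and contact force between the fingers and pin below 0.05 N and linear speed of pin below 0.02 m/s), for 0.2 s.
2. the cap is pressed down at least 7 of its 9 mm by the fingers while the pin stays parked (horizontal distance between pin_mid and rest_notch below 0.014 m and z of pin_mid in the frame of rest_notch between -0.003 and 0.003 m and angle between the y axis of pin and the y axis of rest_notch, either way round below 0.2 rad and value of joint cap above 0.007 m and contact force between the fingers and can above 0.5 N), for 0.15 s.
At the end, for the whole second after the job is handed in: The pin lies still in the notch of the rest: pin_mid within 14 mm of rest_notch horizontally and 3 mm in height, shank along the notch within 0.2 rad (either way round); the cap is back up (pressed less than 1.5 mm) (horizontal distance between pin_mid and rest_notch below 0.014 m and z of pin_mid in the frame of rest_notch between -0.003 and 0.003 m and angle between the y axis of pin and the y axis of rest_notch, either way round below 0.2 rad and value of joint cap below 0.0015 m and linear speed of pin below 0.02 m/s); the robot touches nothing.
It fails at once if a small part or the jar is shifted by more than 30 mm (distance of any of tube1, tube2, tube3, tube4, action_lever, tweezers, ebony_button, jar from where it was at the start of the episode above 0.03 m).
It also fails if it takes over 50 s, if anything falls off the work surface, if the arm or the gripper's body presses on something with over 40 N, if the wrist force passes 120 N, or if a joint passes its speed limit or range.

## Working session

There is one attempt and no reset: what is moved stays moved. The work goes in short steps, Python scripts to look and compute and a tool call to move; the robot and the scene stay as the last step left them, time stands still between calls to the robot, and variables do not carry over. Pictures are saved under pics/ and viewed, at most 10 in all, crops included, and the job is handed in when it is done.

Besides the shell and the picture viewer there is one more tool, called after "Emit:" as name([rows], argument=value, ...), one row to a line, values as JSON. play_rows: Moves the arm, as the interface text tells. Its arguments: {"type":"object","properties":{"rows":{"type":"array","items":{"type":"object","properties":{"travel":{"type":"array","items":{"type":"number"}},"roll":{"type":"number"}}}},"hand":{"type":"number"}},"required":["rows"]}

```bash
ls; mkdir -p pics; cat > h.py <<'E'
import numpy as np, cv2
from scipy.spatial.transform import Rotation as R
from rig import r, imaging, workorder
def rot(a):
    a=np.array(a,float)
    return a if a.shape==(3,3) else R.from_rotvec(a).as_matrix() if a.size==3 else R.from_quat(a).as_matrix()
def cloud(c):
    """world xyz per pixel (400x640x3), nan where none"""
    h,w=c["range_z"].shape
    g=np.stack(np.meshgrid(np.arange(w),np.arange(h)),-1).reshape(-1,1,2).astype(np.float64)
    n=cv2.undistortPoints(g,np.array(c["intrinsics"]),np.array(c["distortion"])).reshape(h,w,2)
    z=c["range_z"].astype(float); z=np.where(z>0,z,np.nan)
    P=np.dstack([n*z[...,None],z])
    return P@rot(c["attitude"]).T+np.array(c["xyz"])
def save(c,name,box=None,s=1):
    im=c["pixels"][...,::-1]
    if box: im=im[box[1]:box[3],box[0]:box[2]]
    cv2.imwrite("pics/"+name,cv2.resize(im,None,fx=s,fy=s,interpolation=cv2.INTER_CUBIC))
E
python3 - <<'E'
from h import *
print(r.read_state())
for n in ["scene","side","wrist"]:
    c=imaging.capture(n); save(c,n+"0.png"); np.savez(n+"0.npz",**c)
    print(n,c["xyz"],c["attitude"],c["intrinsics"][0],c["distortion"])
    P=cloud(c)
    for l in ["can","pin","rest_notch","cap","tube1","action_lever","tweezers","ebony_button","jar"]:
        for d in imaging.masks_of(n,l)[:5]:
            m=d["region"]; q=P[m]; q=q[~np.isnan(q[:,0])]
            if len(q): print(l,round(d["score"],2),np.round(d["uv"]),m.sum(),np.round(np.median(q,0),3),"z95",np.round(np.percentile(q[:,2],97),3))
E
```

```text
pics
{'t': 0.0, 'q': array([ 1.08061868e+00,  1.31160117e-01,  1.48929582e+00,  2.14874964e-05,
        1.52300746e+00, -8.53783308e-02]), 'joint_vel': array([ 4.50573682e-04,  2.93070654e-03,  1.98083098e-04, -6.16200443e-05,
       -1.49294955e-03, -5.79001593e-04]), 'tau': array([-2.47717173e-03, -5.69383121e+01, -5.00563788e+01, -5.05145272e-04,
        1.44524756e-02,  2.69392572e-06]), 'eef_pos': array([0.23599689, 0.55103118, 0.23023598]), 'tcp_rot': array([-6.31415268e-01, -3.07692154e+00,  2.80765597e-03]), 'contact_force': array([-0.41167161, -0.06567954,  0.14811373]), 'wrist_torque': array([-0.03830172,  0.01676144,  0.00110192]), 'grasp_force': 0.0, 'opening': 0.085392321292757}
scene [ 1.17415215 -0.11566307  0.7198204 ] [-1.7383358  -1.81854789  0.73874054] [394.44460646   0.         319.94035284] [0.03052287 0.         0.         0.         0.        ]
can 0.84 [388. 219.] 2449 [ 0.58  -0.003  0.052] z95 0.156
pin 0.76 [366. 188.] 150 [ 0.558 -0.047  0.137] z95 0.144
pin 0.72 [306. 200.] 145 [ 0.458 -0.193  0.011] z95 0.018
rest_notch 0.83 [247. 288.] 1032 [ 0.765 -0.
[... 1423 characters left out ...]
 [289. 245.] 461 [0.557 0.012 0.152] z95 0.156
cap 0.65 [290. 295.] 4851 [0.55  0.023 0.055] z95 0.155
tube1 0.69 [373. 347.] 143 [0.409 0.04  0.015] z95 0.022
tube1 0.55 [237. 263.] 84 [ 0.688 -0.05   0.014] z95 0.021
tube1 0.51 [364. 283.] 80 [ 0.453 -0.09   0.014] z95 0.021
tube1 0.46 [172. 320.] 121 [0.715 0.113 0.016] z95 0.022
action_lever 0.36 [309. 228.] 180 [ 0.547 -0.042  0.141] z95 0.143
tweezers 0.5 [201. 257.] 315 [ 0.759 -0.047  0.004] z95 0.006
jar 0.58 [393. 212.] 424 [ 0.447 -0.302  0.031] z95 0.045
wrist [0.17073348 0.57921586 0.37215563] [2.41703141 1.59383013 0.2273655 ] [328.77406514   0.         320.18732338] [-0.06306002  0.          0.          0.          0.        ]
```

```bash
python3 - <<'E'
from h import *
a=dict(np.load("scene0.npz")); b=dict(np.load("side0.npz"))
A=cv2.resize(a["pixels"][150:330,190:470],(800,514),interpolation=3)
cv2.imwrite("pics/s1.png",A[...,::-1])
B=cv2.resize(b["pixels"][150:370,150:430],(760,597),interpolation=3)
cv2.imwrite("pics/d1.png",B[...,::-1])
E
```

```text
(no output)
```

View pics/s1.png

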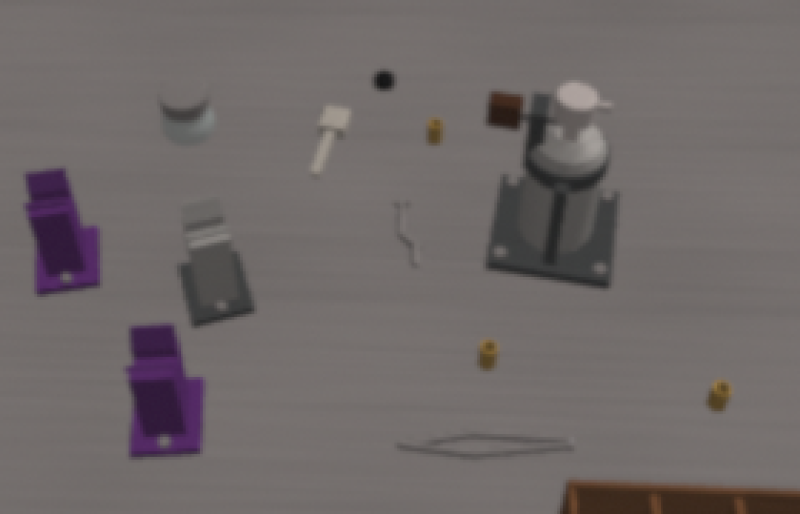

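View pics/d1.png

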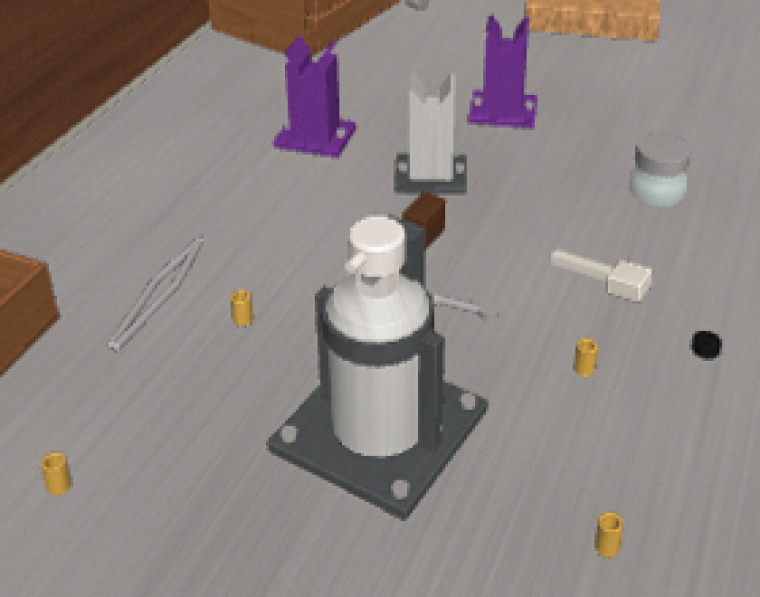

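The scene picture (crop origin 190,150, scale 2.86) shows two things shaped like the pin: the dark wooden one in the lug at about (366,188), and a white one lying at (306,200). I choose the wooden one. There are three rests: grey at (266,243), and purple ones at (210,233) and (247,288). I choose the grey one. The side view agrees: wooden head at (308,228), grey rest at (305,206).

```bash
python3 - <<'E'
from h import *
def pts(f):
    P=cloud(dict(np.load(f))).reshape(-1,3); return P[~np.isnan(P[:,0])]
S,D=pts("scene0.npz"),pts("side0.npz")
def near(P,c,rad,z0,z1):
    m=(np.hypot(P[:,0]-c[0],P[:,1]-c[1])<rad)&(P[:,2]>z0)&(P[:,2]<z1); return P[m]
for nm,c,rad,z0,z1 in [("plate",(.565,.005),.075,.006,.014),("cap",(.565,.005),.03,.1545,.165),("lugpin",(.555,-.035),.03,.138,.15),("pinhead",(.55,-.05),.022,.12,.15),("foot",(.637,-.262),.045,.005,.011),("resttop",(.637,-.262),.03,.086,.1)]:
  for n,P in (("S",S),("D",D),("SD",np.r_[S,D])):
    q=near(P,c,rad,z0,z1)
    if len(q)<5: print(nm,n,len(q)); continue
    (cx,cy),(w,h),a=cv2.minAreaRect((q[:,:2]*1000).astype(np.float32))
    print(nm,n,len(q),"ctr",round(cx,1),round(cy,1),"size",round(w,1),round(h,1),"ang",round(a,1),"z",np.round(np.percentile(q[:,2],[5,50,95])*1000,1),"mean",np.round(q.mean(0)[:2]*1000,1))
E
```

```text
plate S 793 ctr 561.2 2.6 size 102.0 102.8 ang 80.8 z [ 7.6  9.8 12.6] mean [5.763e+02 5.000e-01]
plate D 1443 ctr 560.5 5.5 size 100.0 101.2 ang 80.4 z [ 7.1  8.9 12.6] mean [553.1  26.2]
plate SD 2236 ctr 561.1 3.5 size 103.6 103.3 ang 80.6 z [ 7.2  9.2 12.6] mean [561.3  17.1]
cap S 118 ctr 560.9 3.6 size 28.9 28.8 ang 62.9 z [154.8 156.6 158. ] mean [562.3   3. ]
cap D 190 ctr 560.0 5.1 size 29.6 28.4 ang 82.8 z [154.7 155.6 156.7] mean [559.5   5.7]
cap SD 308 ctr 560.1 4.3 size 29.3 30.8 ang 63.1 z [154.7 155.9 157.6] mean [560.6   4.6]
lugpin S 152 ctr 555.2 -34.9 size 53.0 25.8 ang 83.5 z [139.2 142.4 144.6] mean [556.9 -35.4]
lugpin D 168 ctr 552.8 -35.1 size 44.6 23.6 ang 80.0 z [139.  141.4 142.7] mean [550.6 -35.7]
lugpin SD 320 ctr 555.0 -34.9 size 53.0 26.3 ang 83.5 z [139.  141.8 143.9] mean [553.6 -35.6]
pinhead S 165 ctr 554.6 -45.4 size 31.7 18.5 ang 81.3 z [123.5 137.6 143.7] mean [556.8 -47.2]
pinhead D 182 ctr 551.2 -44.3 size 25.8 17.3 ang 74.9 z [123.1 140.7 142.5] mean [548.5 -43. ]
pinhead SD 347 ctr 553.5 -45.2 size 31.7 21.0 ang 80.0 z [123.2 139.6 143.5] mean [552.5 -45. ]
foot S 238 ctr 633.1 -269.5 size 61.6 49.5 ang 20.1 z [ 5.7  8.  10.1] mean [ 641.7 -267.7]
foot D 199 ctr 631.1 -266.0 size 60.1 50.8 ang 22.0 z [5.2 6.7 9.7] mean [ 628.3 -258.4]
foot SD 437 ctr 632.3 -267.2 size 60.6 55.4 ang 18.5 z [ 5.5  7.4 10.1] mean [ 635.6 -263.5]
resttop S 92 ctr 632.6 -269.8 size 38.1 29.9 ang 20.8 z [86.5 90.8 93.6] mean [ 630.3 -270.5]
resttop D 56 ctr 631.6 -266.5 size 37.3 29.8 ang 22.4 z [87.1 90.2 91.4] mean [ 630.1 -265.1]
resttop SD 148 ctr 632.3 -268.4 size 37.9 33.8 ang 22.4 z [86.8 90.4 93.3] mean [ 630.2 -268.4]
```

```bash
cat >> h.py <<'E'
def go(p,yang,rows=5):
    """print travel/roll to bring TCP to p (m) with tool y at yang deg (tool down)"""
    s=r.read_state(); M=rot(s["tcp_rot"]); d=M.T@(np.array(p)-s["eef_pos"])
    a=np.degrees(np.arctan2(M[1,1],M[0,1])); t=(a-yang+180)%360-180
    print("tcp",np.round(s["eef_pos"],4),"yang",round(a,2),"tilt",np.round(M[:,2],4),"| travel",np.round(d/.3,4),"roll",round(t/90,4),"norm mm",round(np.linalg.norm(d)*1e3,1),"F",np.round(s["contact_force"],1),"t",round(s["t"],2))
E
python3 - <<'E'
from h import *
c=np.load("wrist0.npz"); M=rot(r.read_state()["tcp_rot"])
print(M, "cam in tool",M.T@(c["xyz"]-r.read_state()["eef_pos"]),"cam axes in tool",(M.T@rot(c["attitude"])).round(3))
go((.548,-.07,.25),-9.4)
E
```

```text
[[-9.19188438e-01  3.93817997e-01 -1.08068781e-05]
 [ 3.93817998e-01  9.19188438e-01 -6.57782088e-06]
 [ 7.34309319e-06 -1.03022000e-05 -1.00000000e+00]] cam in tool [ 0.07114057 -0.00036698 -0.14087753] cam axes in tool [[-0.    -0.96  -0.281]
 [ 1.     0.    -0.001]
 [ 0.001 -0.281  0.96 ]]
tcp [0.2363 0.5515 0.2313] yang 66.81 tilt [-0. -0. -1.] | travel [-1.771  -1.4951 -0.0624] roll 0.8468 norm mm 695.6 F [0.9 1.1 0.5] t 1.5
```

Emit:
play_rows([
  {"travel":[-0.11,-0.09,0],"roll":0.1},
  {"travel":[-0.25,-0.21,-0.01],"roll":0.21},
  {"travel":[-0.39,-0.33,-0.02],"roll":0.32},
  {"travel":[-0.53,-0.45,-0.04],"roll":0.43},
  {"travel":[-0.67,-0.56,-0.06],"roll":0.54},
])

```text
t: 2.12
eef_pos: [0.3554, 0.3163, 0.2496]
tcp_rot: [1.849, 2.54, 0.001]
contact_force: [0.6, 0.5, 0.0]
opening: 0.0855
grasp_force: 0.0
```

```bash
python3 - <<'E'
from h import *
go((.5524,-.0463,.25),-9.4)
E
```

```text
tcp [0.3554 0.3163 0.2496] yang 17.89 tilt [ 5.e-04  2.e-04 -1.e+00] | travel [-1.3521e+00  2.5370e-01 -1.2000e-03] roll 0.3033 norm mm 412.7 F [0.6 0.5 0. ] t 2.12
```

Emit:
play_rows([
  {"travel":[-0.19,0.035,0],"roll":0.06},
  {"travel":[-0.38,0.07,0],"roll":0.12},
  {"travel":[-0.57,0.105,0],"roll":0.18},
  {"travel":[-0.76,0.14,0],"roll":0.24},
  {"travel":[-0.94,0.175,0],"roll":0.303},
])

```text
t: 2.75
eef_pos: [0.4936, 0.0646, 0.2496]
tcp_rot: [2.393, 2.034, 0.001]
contact_force: [0.3, 0.1, 0.0]
opening: 0.0848
grasp_force: 0.0
```

```bash
python3 - <<'E'
from h import *
go((.5524,-.0463,.25),-9.4)
E
```

```text
tcp [0.4936 0.0646 0.2496] yang -9.27 tilt [ 9.e-04  1.e-04 -1.e+00] | travel [-0.3332  0.253  -0.0012] roll 0.0015 norm mm 125.5 F [0.3 0.1 0. ] t 2.75
```

Emit:
play_rows([
  {"travel":[-0.15,0.11,0],"roll":0},
  {"travel":[-0.29,0.22,0],"roll":0},
  {"travel":[-0.333,0.253,0],"roll":0.001},
  {"travel":[-0.333,0.253,0],"roll":0.001},
  {"travel":[-0.333,0.253,0],"roll":0.001},
])

```text
t: 3.38
eef_pos: [0.5516, -0.0429, 0.2493]
tcp_rot: [-2.39, -2.038, -0.0]
contact_force: [-0.6, -0.2, -0.7]
opening: 0.0854
grasp_force: 0.0
```

```bash
python3 - <<'E'
from h import *
go((.5524,-.0463,.25),-9.4)
c=imaging.capture("wrist"); np.savez("w1.npz",**c); save(c,"w1.png"); P=cloud(c)
for l in ["pin","cap","can","rest_notch"]:
    for d in imaging.masks_of("wrist",l)[:3]:
        q=P[d["region"]]; q=q[~np.isnan(q[:,0])]
        if not len(q): continue
        k=q[q[:,2]>np.percentile(q[:,2],97)-.004]
        (cx,cy),wh,a=cv2.minAreaRect((k[:,:2]*1000).astype(np.float32))
        print(l,round(d["score"],2),np.round(d["uv"]),len(q),np.round(np.median(q,0),4),"top",np.round(np.median(k[:,2]),4),"rect",round(cx,1),round(cy,1),np.round(wh,1),round(a,1))
E
```

```text
tcp [ 0.5516 -0.0429  0.2493] yang -9.09 tilt [-3.e-04  5.e-04 -1.e+00] | travel [-0.0109  0.0043 -0.0024] roll 0.0034 norm mm 3.6 F [-0.6 -0.2 -0.7] t 3.38
pin 0.94 [266. 285.] 727 [ 0.4546 -0.1895  0.0102] top 0.0153 rect 444.8 -186.8 [23.8 26. ] 77.8
pin 0.81 [324. 200.] 725 [ 0.5524 -0.0445  0.1412] top 0.1414 rect 552.0 -47.5 [26.6 15.3] 80.7
cap 0.74 [321. 136.] 1655 [0.5614 0.0042 0.1551] top 0.1552 rect 560.7 2.8 [30.6 30.8] 79.3
can 0.97 [323. 127.] 8195 [0.5607 0.0099 0.1034] top 0.1552 rect 561.1 3.2 [33.5 31.2] 39.9
rest_notch 0.95 [407. 324.] 2197 [ 0.6265 -0.2562  0.0337] top 0.0889 rect 606.9 -149.4 [ 27.6 247.2] 8.9
rest_notch 0.64 [498. 302.] 239 [ 0.7665 -0.2621  0.0056] top 0.3036 rect 607.7 -39.9 [1.4 3.7] 73.6
```

View pics/w1.png

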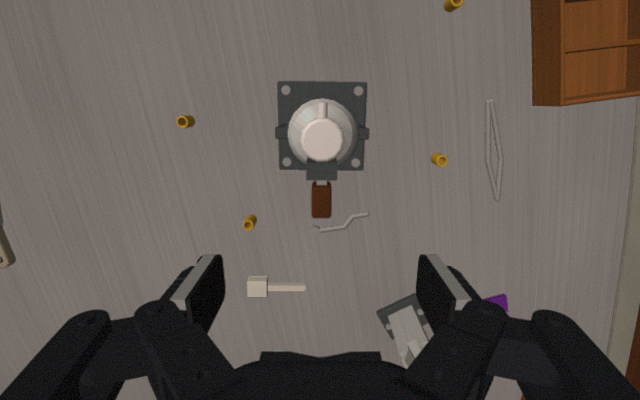

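The wrist picture shows the wooden head at (321,200) with its shank entering the lug, centred between the fingertips. The white look-alike lies at (275,287). I'm lowering onto the wooden one.

```bash
python3 - <<'E'
from h import *
go((.5522,-.0475,.1125),-9.35)
E
```

```text
tcp [ 0.5519 -0.0432  0.2495] yang -9.07 tilt [ 4.e-04  0.e+00 -1.e+00] | travel [-0.0142  0.0031  0.4568] roll 0.0031 norm mm 137.1 F [0.2 0.  0. ] t 3.62
```

Emit:
play_rows([
  {"travel":[-0.014,0.003,0.12],"roll":0.003},
  {"travel":[-0.014,0.003,0.26],"roll":0.003},
  {"travel":[-0.014,0.003,0.4],"roll":0.003},
  {"travel":[-0.014,0.003,0.457],"roll":0.003},
  {"travel":[-0.014,0.003,0.457],"roll":0.003},
], hand=-0.3)

```text
t: 4.25
eef_pos: [0.5515, -0.048, 0.1115]
tcp_rot: [-2.395, -2.031, 0.002]
contact_force: [0.3, -0.8, -0.1]
opening: 0.0554
grasp_force: 0.0
```

```bash
python3 - <<'E'
from h import *
go((.5522,-.0475,.1125),-9.35)
c=imaging.capture("wrist"); np.savez("w2.npz",**c); save(c,"w2.png",(160,100,480,340),2.5); P=cloud(c)
for l in ["pin","cap"]:
    for d in imaging.masks_of("wrist",l)[:2]:
        q=P[d["region"]]; q=q[~np.isnan(q[:,0])]
        k=q[q[:,2]>np.percentile(q[:,2],97)-.004]
        (cx,cy),wh,a=cv2.minAreaRect((k[:,:2]*1000).astype(np.float32))
        print(l,round(d["score"],2),np.round(d["uv"]),len(q),"top",np.round(np.median(k[:,2]),4),"rect",round(cx,1),round(cy,1),np.round(wh,1),round(a,1))
E
```

```text
tcp [ 0.5515 -0.048   0.1115] yang -9.4 tilt [-2.2e-03  4.0e-04 -1.0e+00] | travel [ 0.0021  0.0019 -0.0034] roll -0.0006 norm mm 1.3 F [ 0.3 -0.8 -0.1] t 4.25
pin 0.7 [320. 284.] 2973 top 0.1413 rect 552.5 -44.1 [32.3 16. ] 79.4
cap 0.79 [319. 163.] 8992 top 0.1551 rect 560.5 2.7 [31.  31.5] 52.9
```

View pics/w2.png

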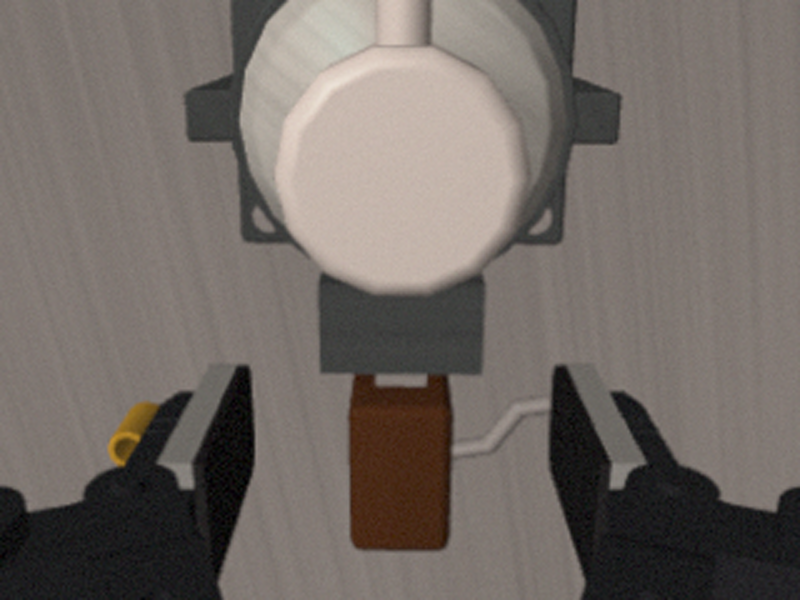

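The crop shows the wooden head centred between the pads (pads at crop x of about 252 and 550, head at 400), clear of the lug. I'm closing.

Emit:
play_rows([
  {"travel":[0,0,0],"roll":0},
  {"travel":[0,0,0],"roll":0},
  {"travel":[0,0,0],"roll":0},
  {"travel":[0,0,0],"roll":0},
  {"travel":[0,0,0],"roll":0},
], hand=1)

```text
t: 5.03
eef_pos: [0.5526, -0.0485, 0.1132]
tcp_rot: [2.396, 2.031, 0.001]
contact_force: [-3.1, 0.2, 5.3]
opening: 0.0152
grasp_force: 58.5
```

Emit:
play_rows([
  {"travel":[-0.02,0,-0.002],"roll":0},
  {"travel":[-0.05,0,-0.003],"roll":0},
  {"travel":[-0.08,0,-0.003],"roll":0},
])

```text
t: 5.4
eef_pos: [0.5483, -0.0728, 0.1132]
tcp_rot: [2.396, 2.031, 0.0]
contact_force: [-0.2, 0.8, 2.2]
opening: 0.0151
grasp_force: 58.2
```

Sliding freely; continuing out to clear the lug.

Emit:
play_rows([
  {"travel":[-0.04,0,0],"roll":0},
  {"travel":[-0.09,0,0],"roll":0},
  {"travel":[-0.14,0,0],"roll":0},
  {"travel":[-0.2,0,0],"roll":0},
  {"travel":[-0.2,0,0],"roll":0},
])

```text
t: 6.02
eef_pos: [0.5382, -0.133, 0.113]
tcp_rot: [2.398, 2.029, -0.001]
contact_force: [0.9, 0.9, -0.5]
opening: 0.0152
grasp_force: 58.2
```

```bash
python3 - <<'E'
from h import *
go((.6445,-.3,.17),21)
c=imaging.capture("wrist"); save(c,"w3.png",(100,60,540,390),1.8); P=cloud(c)
for d in imaging.masks_of("wrist","pin")[:2]:
        q=P[d["region"]]; q=q[~np.isnan(q[:,0])]; k=q[q[:,2]>.11]
        if len(k)<9: continue
        (cx,cy),wh,a=cv2.minAreaRect((k[:,:2]*1000).astype(np.float32))
        print(round(d["score"],2),np.round(d["uv"]),len(k),np.round(np.percentile(k[:,2],[5,50,95]),4),"rect",round(cx,1),round(cy,1),np.round(wh,1),round(a,1))
E
```

```text
tcp [ 0.5382 -0.133   0.113 ] yang -9.53 tilt [-2.e-04 -3.e-04 -1.e+00] | travel [-0.4904  0.4418 -0.1899] roll -0.3393 norm mm 206.0 F [ 0.9  0.9 -0.5] t 6.03
0.56 [321. 249.] 5315 [0.1318 0.134  0.1417] rect 542.6 -107.0 [76.1 16.4] 82.1
```

View pics/w3.png

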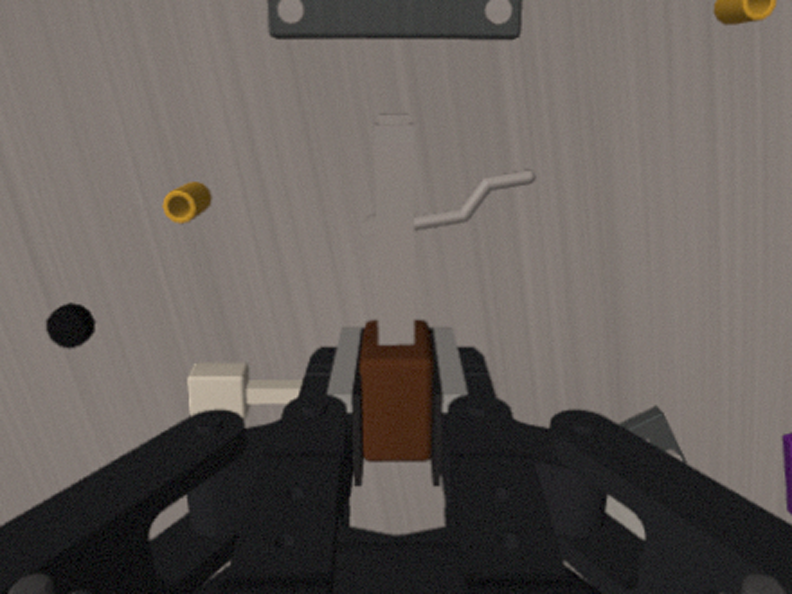

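The pin is clear of the lug and held straight, with its tip near crop (393,115). Now to a hover over the grey rest.

Emit:
play_rows([
  {"travel":[-0.1,0.09,-0.05],"roll":-0.07},
  {"travel":[-0.22,0.2,-0.1],"roll":-0.15},
  {"travel":[-0.34,0.31,-0.1],"roll":-0.24},
  {"travel":[-0.46,0.42,-0.1],"roll":-0.32},
  {"travel":[-0.493,0.443,-0.1],"roll":-0.34},
])

```text
t: 6.75
eef_pos: [0.6463, -0.3008, 0.1421]
tcp_rot: [-1.773, -2.593, 0.0]
contact_force: [-0.7, -0.1, -0.7]
opening: 0.0151
grasp_force: 58.3
```

```bash
python3 - <<'E'
from h import *
go((.6449,-.3012,.14),21)
c=imaging.capture("wrist"); np.savez("w4.npz",**c); save(c,"w4.png",(100,20,540,350),1.8); P=cloud(c)
Q=P.reshape(-1,3); Q=Q[~np.isnan(Q[:,0])]
def rect(k,n):
    (cx,cy),wh,a=cv2.minAreaRect((k[:,:2]*1000).astype(np.float32)); print(n,len(k),"rect",round(cx,1),round(cy,1),np.round(wh,1),round(a,1),"z",np.round(np.percentile(k[:,2],[5,50,95]),4))
for l in ("pin","rest_notch"):
  for d in imaging.masks_of("wrist",l)[:3]:
    q=P[d["region"]]; q=q[~np.isnan(q[:,0])]; print(l,round(d["score"],2),np.round(d["uv"]))
    for z0,z1 in ((.003,.012),(.082,.1),(.14,.18)):
        k=q[(q[:,2]>z0)&(q[:,2]<z1)]
        if len(k)>20: rect(k,(z0,z1))
E
```

```text
tcp [ 0.6463 -0.3008  0.1421] yang 21.26 tilt [-4.e-04 -0.e+00 -1.e+00] | travel [ 0.0005 -0.0048  0.0069] roll 0.0029 norm mm 2.5 F [-0.7 -0.1 -0.7] t 6.75
pin 0.97 [322. 247.]
(0.14, 0.18) 5402 rect 636.7 -276.2 [16.9 76.2] 20.2 z [0.1608 0.163  0.1706]
pin 0.58 [194.   6.]
(0.003, 0.012) 180 rect 498.2 -199.2 [ 7.6 16.9] 78.7 z [0.0039 0.0067 0.008 ]
rest_notch 0.78 [242. 261.]
(0.003, 0.012) 1101 rect 606.0 -387.2 [60.2 39.5] 11.7 z [0.0046 0.0063 0.01  ]
rest_notch 0.75 [448. 231.]
(0.003, 0.012) 1620 rect 748.5 -287.1 [61.6 49.8] 6.8 z [0.0047 0.0063 0.0102]
(0.082, 0.1) 1243 rect 748.5 -286.9 [37.3 30.8] 6.5 z [0.0827 0.0888 0.0914]
```

View pics/w4.png

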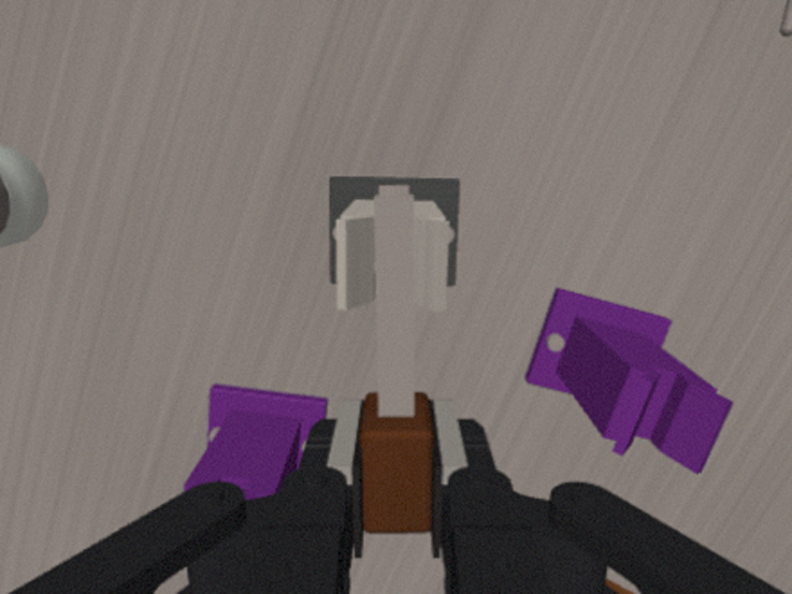

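The crop shows the shank (x of about 394) centred over the grey rest's flare (337–450). I'll refine from the cloud.

```bash
python3 - <<'E'
from h import *
P=cloud(dict(np.load("w4.npz"))).reshape(-1,3); P=P[~np.isnan(P[:,0])]
P=P[np.hypot(P[:,0]-.632,P[:,1]+.268)<.045]
for z0,z1 in ((.003,.012),(.084,.1),(.088,.1)):
    k=P[(P[:,2]>z0)&(P[:,2]<z1)]
    (cx,cy),wh,a=cv2.minAreaRect((k[:,:2]*1000).astype(np.float32)); print(z0,len(k),"rect",round(cx,1),round(cy,1),np.round(wh,1),round(a,1))
E
```

```text
0.003 1298 rect 632.0 -268.9 [60.1 49.9] 20.2
0.084 1482 rect 632.0 -269.2 [37.  30.4] 20.3
0.088 981 rect 632.0 -269.1 [36.9 30. ] 20.4
```

```bash
python3 - <<'E'
from h import *
go((.6445,-.3023,.085),20.4)
E
```

```text
tcp [ 0.6455 -0.2987  0.1424] yang 21.13 tilt [-7.e-04  7.e-04 -1.e+00] | travel [-0.0101 -0.0073  0.1913] roll 0.0081 norm mm 57.5 F [ 0.2 -0.4 -0.2] t 6.9
```

Emit:
play_rows([
  {"travel":[-0.01,-0.007,0.05],"roll":0.008},
  {"travel":[-0.01,-0.007,0.12],"roll":0.008},
  {"travel":[-0.01,-0.007,0.19],"roll":0.008},
  {"travel":[-0.01,-0.007,0.19],"roll":0.008},
])

```text
t: 7.4
eef_pos: [0.6423, -0.3009, 0.0818]
tcp_rot: [-1.788, -2.576, 0.001]
contact_force: [-1.2, 0.1, 0.1]
opening: 0.0152
grasp_force: 58.3
```

```bash
python3 - <<'E'
from h import *
c=imaging.capture("wrist")
go((.6445,-.3023,.056),20.4)
P=cloud(c)
for d in imaging.masks_of("wrist","pin")[:1]:
    k=P[d["region"]]; k=k[~np.isnan(k[:,0])]; k=k[(k[:,2]>.098)]
    (cx,cy),wh,a=cv2.minAreaRect((k[:,:2]*1000).astype(np.float32)); print("pin",round(cx,1),round(cy,1),np.round(wh,1),round(a,1))
P=P.reshape(-1,3); P=P[~np.isnan(P[:,0])]
P=P[np.hypot(P[:,0]-.632,P[:,1]+.268)<.03]
k=P[(P[:,2]>.086)&(P[:,2]<.096)]
(cx,cy),wh,a=cv2.minAreaRect((k[:,:2]*1000).astype(np.float32)); print("rest",len(k),"rect",round(cx,1),round(cy,1),np.round(wh,1),round(a,1))
E
```

```text
tcp [ 0.6433 -0.3016  0.0838] yang 20.47 tilt [-0.0033  0.0018 -1.    ] | travel [-0.0039  0.0033  0.0927] roll 0.0007 norm mm 27.8 F [-0.3 -0.1 -0.1] t 7.45
pin 632.7 -276.5 [16.3 76.2] 22.4
rest 2803 rect 631.2 -266.7 [37.  52.6] 20.2
```

Emit:
play_rows([
  {"travel":[-0.002,0.003,0.02],"roll":0},
  {"travel":[-0.003,0.003,0.04],"roll":0},
  {"travel":[-0.003,0.003,0.06],"roll":0},
  {"travel":[-0.003,0.003,0.08],"roll":0},
  {"travel":[-0.003,0.003,0.088],"roll":0},
])

```text
t: 8.12
eef_pos: [0.6453, -0.3029, 0.0588]
tcp_rot: [-1.791, -2.58, 0.0]
contact_force: [-0.3, 0.1, -0.8]
opening: 0.0154
grasp_force: 58.3
```

```bash
python3 - <<'E'
from h import *
c=imaging.capture("wrist"); save(c,"w5.png",(100,20,540,350),1.8)
go((.6445,-.3023,.056),20.4)
P=cloud(c)
for d in imaging.masks_of("wrist","pin")[:1]:
    k=P[d["region"]]; k=k[~np.isnan(k[:,0])]
    print(np.round(np.percentile(k[:,2],[2,5,20,50,95]),4))
    k=k[k[:,2]>.06]
    (cx,cy),wh,a=cv2.minAreaRect((k[:,:2]*1000).astype(np.float32)); print("pin",round(cx,1),round(cy,1),np.round(wh,1),round(a,1))
E
```

```text
tcp [ 0.6453 -0.3029  0.0587] yang 20.45 tilt [-1.e-03  5.e-04 -1.e+00] | travel [ 0.0027 -0.0018  0.0091] roll 0.0006 norm mm 2.9 F [-0.1  0.  -0.6] t 8.18
[0.0727 0.0777 0.0787 0.0798 0.0874]
pin 636.3 -278.3 [15.6 76.6] 19.4
```

View pics/w5.png

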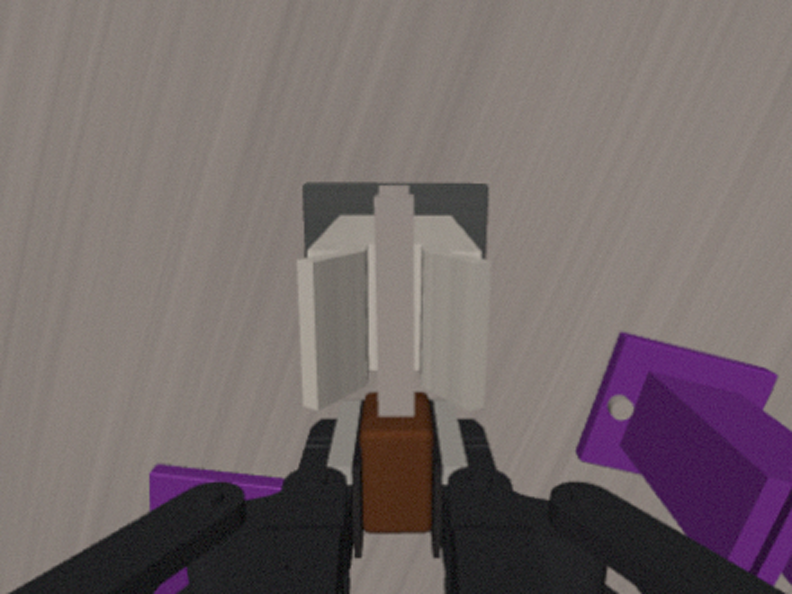

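The shank (crop x 394) is inside the notch (370–420), roughly 4 mm above its floor. I'm lowering slowly to contact.

Emit:
play_rows([
  {"travel":[0,0,0.004],"roll":0},
  {"travel":[0,0,0.008],"roll":0},
  {"travel":[0,0,0.011],"roll":0},
  {"travel":[0,0,0.011],"roll":0},
])

```text
t: 8.72
eef_pos: [0.6457, -0.303, 0.0563]
tcp_rot: [-1.792, -2.581, 0.0]
contact_force: [0.8, 0.9, 0.1]
opening: 0.0149
grasp_force: 58.3
```

Emit:
play_rows([
  {"travel":[0,0,0.002],"roll":0},
  {"travel":[0,0,0.004],"roll":0},
  {"travel":[0,0,0.004],"roll":0},
])

```text
t: 9.1
eef_pos: [0.6458, -0.3031, 0.0561]
tcp_rot: [1.791, 2.58, 0.0]
contact_force: [-2.7, 1.1, 5.7]
opening: 0.0154
grasp_force: 59.2
```

Contact with the floor (5.7 N). Releasing.

Emit:
play_rows([
  {"travel":[0,0,0],"roll":0},
  {"travel":[0,0,0],"roll":0},
  {"travel":[0,0,0],"roll":0},
  {"travel":[0,0,0],"roll":0},
  {"travel":[0,0,0],"roll":0},
], hand=-0.2)

```text
t: 9.72
eef_pos: [0.6457, -0.3031, 0.0551]
tcp_rot: [-1.792, -2.581, 0.0]
contact_force: [0.1, -0.5, -0.1]
opening: 0.0509
grasp_force: 0.0
```

Emit:
play_rows([
  {"travel":[0,0,-0.04],"roll":0},
  {"travel":[0,0,-0.15],"roll":0},
  {"travel":[0,0,-0.3],"roll":0},
  {"travel":[0,0,-0.45],"roll":0},
  {"travel":[0,0,-0.5],"roll":0},
])

```text
t: 10.35
eef_pos: [0.6476, -0.3041, 0.2112]
tcp_rot: [1.787, 2.574, 0.001]
contact_force: [-0.6, 0.2, 0.4]
opening: 0.0515
grasp_force: 0.0
```

```bash
python3 - <<'E'
from h import *
c=imaging.capture("wrist"); save(c,"w6.png",(160,60,480,300),2)
P=cloud(c)
for d in imaging.masks_of("wrist","pin")[:1]:
    k=P[d["region"]]; k=k[~np.isnan(k[:,0])]
    print(np.round(np.percentile(k[:,2],[2,5,20,50,95]),4))
    k=k[k[:,2]>.06]
    (cx,cy),wh,a=cv2.minAreaRect((k[:,:2]*1000).astype(np.float32)); print("pin",round(cx,1),round(cy,1),np.round(wh,1),round(a,1))
go((.5607,.0035,.2),-9.4)
E
```

```text
[-0.0017  0.0015  0.0062  0.0079  0.0127]
pin 0.0 0.0 [0. 0.] 0.0
tcp [ 0.647  -0.3038  0.2088] yang 20.46 tilt [ 0.0046 -0.0026 -1.    ] | travel [1.0603 0.0884 0.0253] roll 0.3318 norm mm 319.3 F [ 0.5 -0.1  1.2] t 10.45
```

View pics/w6.png

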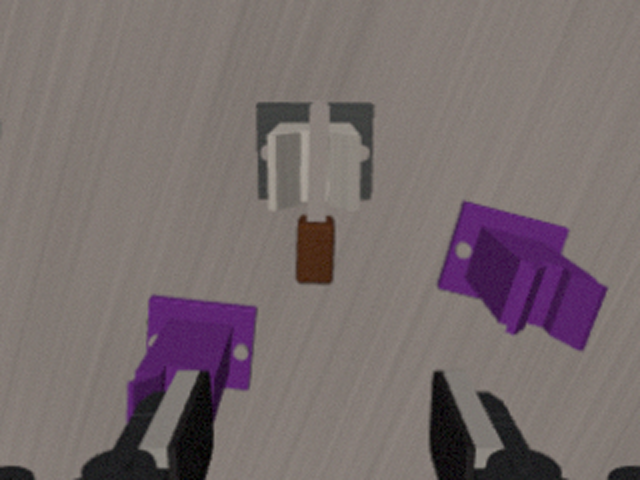

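The crop shows the wooden pin lying in the grey rest's notch, with the head just outside at (315,250). Now I'm going over the cap with shut fingers, and checking the height on the way.

Emit:
play_rows([
  {"travel":[0.12,0.01,0.01],"roll":0},
  {"travel":[0.3,0.025,0.02],"roll":0},
  {"travel":[0.48,0.04,0.025],"roll":0},
  {"travel":[0.66,0.055,0.025],"roll":0},
  {"travel":[0.84,0.07,0.025],"roll":0},
], hand=1)

```text
t: 11.08
eef_pos: [0.5754, -0.0578, 0.1952]
tcp_rot: [-1.79, -2.578, 0.002]
contact_force: [0.1, 0.3, -0.8]
opening: 0.0001
grasp_force: 0.0
```

```bash
python3 - <<'E'
from h import *
go((.5607,.0037,.2),20.46)
for n in ("scene","side"):
    P=cloud(imaging.capture(n))
    for d in imaging.masks_of(n,"pin")[:3]:
        k=P[d["region"]]; k=k[~np.isnan(k[:,0])]
        print(n,np.round(d["uv"]),np.round(np.median(k,0),4),"z",np.round(np.percentile(k[:,2],[5,50,95]),4))
E
```

```text
tcp [ 0.5754 -0.0578  0.1952] yang 20.45 tilt [-3.4e-03  8.0e-04 -1.0e+00] | travel [ 0.2093  0.0257 -0.0157] roll -0.0001 norm mm 63.4 F [ 0.1  0.3 -0.8] t 11.07
scene [306. 194.] [ 0.4578 -0.1925  0.0118] z [0.0037 0.0118 0.0181]
side [380. 253.] [ 0.4523 -0.186   0.0097] z [0.0012 0.0097 0.0168]
side [310. 183.] [ 0.6343 -0.2778  0.0766] z [0.0599 0.0766 0.085 ]
side [204. 263.] [ 0.7583 -0.0452  0.0037] z [-0.0008  0.0037  0.0056]
```

Emit:
play_rows([
  {"travel":[0.1,0.013,0],"roll":0},
  {"travel":[0.209,0.026,0],"roll":0},
  {"travel":[0.209,0.026,0.05],"roll":0},
  {"travel":[0.209,0.026,0.09],"roll":0},
  {"travel":[0.209,0.026,0.11],"roll":0},
])

```text
t: 11.9
eef_pos: [0.562, 0.0006, 0.1626]
tcp_rot: [-1.792, -2.577, 0.003]
contact_force: [-0.6, 0.0, 0.1]
opening: -0.0003
grasp_force: 0.0
```

```bash
python3 - <<'E'
from h import *
go((.5607,.0037,.1475),20.46)
E
```

```text
tcp [0.562  0.0006 0.1626] yang 20.37 tilt [-2.8e-03 -1.0e-04 -1.0e+00] | travel [ 0.011  -0.0003  0.0502] roll -0.001 norm mm 15.4 F [-0.6  0.   0.1] t 11.9
```

Emit:
play_rows([
  {"travel":[0.01,0,0.012],"roll":0},
  {"travel":[0.01,0,0.025],"roll":0},
  {"travel":[0.01,0,0.036],"roll":0},
  {"travel":[0.01,0,0.046],"roll":0},
  {"travel":[0.01,0,0.046],"roll":0},
])

```text
t: 12.52
eef_pos: [0.562, 0.0045, 0.1514]
tcp_rot: [1.791, 2.58, 0.0]
contact_force: [-2.8, -1.2, 5.0]
opening: 0.0001
grasp_force: 2.8
```

Emit:
play_rows([
  {"travel":[0,0,0.006],"roll":0},
  {"travel":[0,0,0.011],"roll":0},
  {"travel":[0,0,0.015],"roll":0},
  {"travel":[0,0,0.015],"roll":0},
])

```text
t: 13.02
eef_pos: [0.5621, 0.0045, 0.148]
tcp_rot: [1.791, 2.579, 0.001]
contact_force: [-6.0, -1.7, 11.2]
opening: -0.0001
grasp_force: 5.5
```

Emit:
play_rows([
  {"travel":[0,0,0.003],"roll":0},
  {"travel":[0,0,0.003],"roll":0},
  {"travel":[0,0,0.003],"roll":0},
  {"travel":[0,0,0.003],"roll":0},
])

```text
t: 13.52
eef_pos: [0.5623, 0.0045, 0.1479]
tcp_rot: [1.79, 2.579, 0.001]
contact_force: [-7.6, -0.3, 16.7]
opening: 0.0
grasp_force: 8.1
```

Emit:
play_rows([
  {"travel":[0,0,-0.02],"roll":0},
  {"travel":[0,0,-0.05],"roll":0},
  {"travel":[0,0,-0.15],"roll":0},
  {"travel":[0,0,-0.3],"roll":0},
  {"travel":[0,0,-0.3],"roll":0},
])

```text
t: 14.15
eef_pos: [0.5641, 0.0047, 0.2403]
tcp_rot: [1.788, 2.575, 0.006]
contact_force: [-0.0, 0.7, 1.0]
opening: 0.0001
grasp_force: 0.0
```

```bash
python3 - <<'E'
from h import *
for n,l in (("side","pin"),("side","cap"),("wrist","cap"),("scene","cap")):
    P=cloud(imaging.capture(n))
    for d in imaging.masks_of(n,l)[:3]:
        k=P[d["region"]]; k=k[~np.isnan(k[:,0])]
        print(n,l,np.round(d["uv"]),np.round(np.median(k,0),4),"z",np.round(np.percentile(k[:,2],[5,50,95]),4))
E
```

```text
side pin [310. 180.] [ 0.6383 -0.2869  0.0772] z [0.0425 0.0772 0.0848]
side pin [380. 255.] [ 0.453  -0.1866  0.0092] z [0.0015 0.0092 0.0171]
side cap [290. 244.] [0.5566 0.0115 0.1515] z [0.1203 0.1515 0.1565]
side cap [307. 183.] [ 0.6365 -0.2866  0.0775] z [0.0731 0.0775 0.0852]
wrist cap [317. 206.] [0.5604 0.0062 0.1549] z [0.1464 0.1549 0.1562]
scene cap [393. 185.] [0.5693 0.0025 0.1528] z [0.1229 0.1528 0.1579]
```

The cap is fully up, the pin is parked and the arm is clear, so I'm handing in.

```bash
python3 -c "
from rig import workorder
print(workorder.close_job())"
```

```text
the job is handed in; nothing more can be done
None
```

I drew the wooden pin, parked it in the grey rest and let go, then pressed the cap right down (about 9 mm, 17 N), held it about 0.5 s and let it spring fully up; I handed the job in after about 14 s of the 50 s, and the hand-in call gave no verdict.

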